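Find the cartridge with the steel core by its weight and seat it in the repair cradle

TASK

One of the four look-alike metering cartridges still has its heavy steel core inside: lift them to feel which, then lower that one (do not drop it) lengthwise into the repair cradle, push it fully home against the end stop and let go. Set any other cartridge you lifted back upright where it stood, never tip a cartridge over, and leave everything else on the bench undisturbed.

Things in the scene. Friction and masses are not known exactly. Their poses are not given: they have to be found in the camera images.
- cartridge1: one of four look-alike closed cartridges: aluminium box 100 (own x) by 64 (own y) by 60 mm tall; on its lid a central black grip rib 70 (x) by 16 (y) by 36 mm, 96 mm tall in all. Origin: centre of the underside, z up; both ends alike. Loose, upright on the bench. A hidden core at its centre is nylon (about 0.29 kg in all) or, in just one of the four (differs each start), steel (about 0.67 kg in all)
- cartridge2: one of four look-alike closed cartridges: aluminium box 100 (own x) by 64 (own y) by 60 mm tall; on its lid a central black grip rib 70 (x) by 16 (y) by 36 mm, 96 mm tall in all. Origin: centre of the underside, z up; both ends alike. Loose, upright on the bench. A hidden core at its centre is nylon (about 0.29 kg in all) or, in just one of the four (differs each start), steel (about 0.67 kg in all)
- cartridge3: one of four look-alike closed cartridges: aluminium box 100 (own x) by 64 (own y) by 60 mm tall; on its lid a central black grip rib 70 (x) by 16 (y) by 36 mm, 96 mm tall in all. Origin: centre of the underside, z up; both ends alike. Loose, upright on the bench. A hidden core at its centre is nylon (about 0.29 kg in all) or, in just one of the four (differs each start), steel (about 0.67 kg in all)
- cartridge4: one of four look-alike closed cartridges: aluminium box 100 (own x) by 64 (own y) by 60 mm tall; on its lid a central black grip rib 70 (x) by 16 (y) by 36 mm, 96 mm tall in all. Origin: centre of the underside, z up; both ends alike. Loose, upright on the bench. A hidden core at its centre is nylon (about 0.29 kg in all) or, in just one of the four (differs each start), steel (about 0.67 kg in all)
- cradle: fixed steel cradle 132 (own x) by 88 (y) mm; origin: centre of its underside. Floor 10 mm thick; two side rails 8 mm wide, 14 mm above the floor, leave a channel 72 mm wide along x; at the +x end a stop 10 mm thick, 30 mm above the floor, inner face at x = +56; -x end open. A cartridge lies in it lengthwise, either way round; home against the stop its origin is at x = +6, y = 0, z = +10 mm
- feed_wheel: bystander: red nylon feed wheel lying flat, 80 mm across, 30 mm high; origin at the centre of its underside
- seed_plate: bystander: blue seed plate lying flat, 120 mm across, 6 mm thick; origin at the centre of its underside
- collar: bystander: brass collar lying flat, 64 mm across, 28 mm high; origin at the centre of its underside
- hex_shaft: bystander: chrome hexagonal shaft lying on the bench, 190 mm long (own x), 22 mm thick; origin under its middle
- oil_bottle: bystander: upright white oil bottle, 54 mm across, 150 mm tall; origin at the centre of its underside
- grease_tin: bystander: upright steel grease tin, 64 mm across, 100 mm tall; origin at the centre of its underside

How it is judged (in metres and radians):
At the end, for the whole second after the job is handed in: The heavy cartridge (its weight on the cradle above 4.5 N) stands level and at rest in the cradle channel, lengthwise, its end within 4 mm of the stop; the other three stand upright and at rest on the bench within 40 mm of where they began (((x of cartridge1 in the frame of cradle between 0.002 and 0.012 m and y of cartridge1 in the frame of cradle between -0.007 and 0.007 m and height (world z) of cartridge1 between 0.007 and 0.014 m and angle between each of cartridge1, cartridge2, cartridge3, cartridge4's own z axis and vertical below 0.06 rad and linear speed of each of cartridge1, cartridge2, cartridge3, cartridge4 below 0.02 m/s and angle between the x axis of cartridge1 and the x axis of cradle, either way round below 0.15 rad and contact force between cartridge1 and cradle above 4.5 N and distance of each of cartridge2, cartridge3, cartridge4 from where it was at the start of the episode below 0.04 m and height (world z) of each of cartridge2, cartridge3, cartridge4 below 0.005 m) or (x of cartridge2 in the frame of cradle between 0.002 and 0.012 m and y of cartridge2 in the frame of cradle between -0.007 and 0.007 m and height (world z) of cartridge2 between 0.007 and 0.014 m and angle between each of cartridge2, cartridge1, cartridge3, cartridge4's own z axis and vertical below 0.06 rad and linear speed of each of cartridge2, cartridge1, cartridge3, cartridge4 below 0.02 m/s and angle between the x axis of cartridge2 and the x axis of cradle, either way round below 0.15 rad and contact force between cartridge2 and cradle above 4.5 N and distance of each of cartridge1, cartridge3, cartridge4 from where it was at the start of the episode below 0.04 m and height (world z) of each of cartridge1, cartridge3, cartridge4 below 0.005 m) or (x of cartridge3 in the frame of cradle between 0.002 and 0.012 m and y of cartridge3 in the frame of cradle between -0.007 and 0.007 m and height (world z) of cartridge3 between 0.007 and 0.014 m and angle between each of cartridge3, cartridge1, cartridge2, cartridge4's own z axis and vertical below 0.06 rad and linear speed of each of cartridge3, cartridge1, cartridge2, cartridge4 below 0.02 m/s and angle between the x axis of cartridge3 and the x axis of cradle, either way round below 0.15 rad and contact force between cartridge3 and cradle above 4.5 N and distance of each of cartridge1, cartridge2, cartridge4 from where it was at the start of the episode below 0.04 m and height (world z) of each of cartridge1, cartridge2, cartridge4 below 0.005 m) or (x of cartridge4 in the frame of cradle between 0.002 and 0.012 m and y of cartridge4 in the frame of cradle between -0.007 and 0.007 m and height (world z) of cartridge4 between 0.007 and 0.014 m and angle between each of cartridge4, cartridge1, cartridge2, cartridge3's own z axis and vertical below 0.06 rad and linear speed of each of cartridge4, cartridge1, cartridge2, cartridge3 below 0.02 m/s and angle between the x axis of cartridge4 and the x axis of cradle, either way round below 0.15 rad and contact force between cartridge4 and cradle above 4.5 N and distance of each of cartridge1, cartridge2, cartridge3 from where it was at the start of the episode below 0.04 m and height (world z) of each of cartridge1, cartridge2, cartridge3 below 0.005 m))); the robot touches nothing.
It fails at once if a cartridge is tipped over (beyond about 35 degrees) (angle between any of cartridge1, cartridge2, cartridge3, cartridge4's own z axis and vertical above 0.6 rad).
It fails at once if a cartridge is dropped into the cradle (faster than 0.6 m/s just above it) ((horizontal distance between cartridge1 and cradle below 0.04 m and height (world z) of cartridge1 below 0.04 m and linear speed of cartridge1 above 0.6 m/s) or (horizontal distance between cartridge2 and cradle below 0.04 m and height (world z) of cartridge2 below 0.04 m and linear speed of cartridge2 above 0.6 m/s) or (horizontal distance between cartridge3 and cradle below 0.04 m and height (world z) of cartridge3 below 0.04 m and linear speed of cartridge3 above 0.6 m/s) or (horizontal distance between cartridge4 and cradle below 0.04 m and height (world z) of cartridge4 below 0.04 m and linear speed of cartridge4 above 0.6 m/s)).
It fails at once if a bystander is shifted more than 25 mm or the bottle or tin is knocked over (distance of any of feed_wheel, seed_plate, collar, hex_shaft, oil_bottle, grease_tin from where it was at the start of the episode above 0.025 m or angle between any of oil_bottle, grease_tin's own z axis and vertical above 0.4 rad).
It also fails if it takes over 69 s, if anything falls off the work surface, if the arm or the gripper's body presses on something with over 40 N, if the wrist force passes 120 N, or if a joint passes its speed limit or range.

ROBOT

A 7-joint arm with a two-finger parallel gripper is mounted at the origin on the work surface. World frame = base frame: x ahead of the robot, y to its left, z up, the work surface at z = 0. Lengths are in m, angles in degrees, forces in N, time in s.
With the tool pointing down it reaches from about 0.425 to 1.025 m from the base axis. Payload 9.4 kg.
Tool frame: the origin (TCP) lies midway between the tips of the shut fingers; the grasp point (between the pads) lies 19 mm behind it; z points along the fingers, y is the line along which they close (so a half turn about z gives the same grasp; the last joint's range is limited). The gripper opens to 93 mm and grips with 3 to 60 N. Pads are 15 mm wide; open, the fingers measure 128 mm over their backs; the gripper's body (75 mm by 188 mm) begins 65 mm behind the grasp point.
Start: joints at [65.678, 34.337, -0.143, 91.639, 0.103, 54.024, -4.572], TCP at [0.247, -0.682, 0.219] pointing down, gripper open.
Joint ranges: [-147.43, 147.43], [-19.82, 112.94], [-74.19, 73.91], [6.32, 146.72], [-59.91, 239.91], [6.04, 106.73], [-150.56, 150.56]. Speed limits (degrees/s): [127.2, 127.2, 172.46, 172.46, 180, 180, 180].

INTERFACE

Orientations are given as [roll, pitch, yaw] about the fixed x, y, z axes, in that order (R = Rz(yaw) Ry(pitch) Rx(roll)).
In Python, from rig import env, vision gives the robot as it stands.
- The arm moves only by the shell command python3 -m handwheel 'ROWS' [FORCE]. ROWS is JSON, a list of rows, each a list of 7 numbers: the shift along the tool's x, y, z in cm, then the turn, a rotation vector about the tool's x, y, z in rad, then the opening, from 0 (shut) to 1 (fully open). A call has 1 to 12 rows; each row is the pose to reach, as a shift and turn from the pose commanded when the call began, along the tool's axes at that moment; what a row does not reach only later rows make up. A row lasts 1/10 s, in which the tool goes at most 50 mm and 8.59 degrees, less where a joint would pass 70% of its speed; a pose out of reach is approached as far as the arm can. A call with a gripper value outside its range is refused whole. The fingers move at their own pace and stop on an object; FORCE is the grip in N (left out, the last holds). Time passes only in rows, so rows that repeat a pose let the fingers close. It gives the time, the measured TCP pose, the force, the opening and the grip force at its end, in the units of the state.
- env.get_obs(): the state, without advancing time (a new reading comes with each control period).
- vision.grab_frame(name): name is "scene" or "side" or "wrist"; returns a dict with "image" (480x640x3 uint8, blue, green, red), "depth" (480x640 float32, m along the optical axis (not along the pixel's ray), 0 where there is no reading), "vertical_fov" (degrees; the focal length in pixels is half the picture's height over the tangent of half this angle, whatever the lens; pixels are square), "cx", "cy" (the principal point, pixels), "R" (3x3) and "t" (3): a world point X has camera coordinates R X + t. Camera axes: x right, y down, z forward; pixel columns grow to the right and rows downward; lengths in m; the calibration is good to about 2 mm. A picture is of the moment at which its call begins.
- env.job_done(): hands the job in; it is judged then, once.
The state is a dict: "t": time; "joint_positions": joint angles; "joint_velocities": joint speeds; "joint_torque": joint torques, N m; "tool_pos": TCP position; "ee_rot": TCP orientation; "ft_force": force on the tool from outside, world axes, zero at the start; "wrist_torque": the same for the moment, N m; "opening": finger opening in m; "finger_force": force on a finger pad.
Only numpy, scipy, OpenCV 4.12 (cv2) and the standard library are available. Lean on these libraries where they do the work, as an engineer would, in place of code of your own. Each camera call takes 0.05 s, during which the arm holds its last target. There are 200 camera calls.

## Working session

There is one attempt and no reset: what is moved stays moved. The work goes in short steps, Python scripts to look and compute and a shell command to move; the robot and the scene stay as the last step left them, time stands still between calls to the robot, and variables do not carry over. Pictures are saved under pics/ and viewed, at most 10 in all, crops included, and the job is handed in when it is done.

```bash
ls; mkdir -p pics; cat > h.py <<'E'
from rig import env, vision
import cv2, numpy as np
def grab(n,save=None):
    f=vision.grab_frame(n)
    if save: cv2.imwrite('pics/'+save,f['image'])
    return f
def cloud(f):
    h,w=f['depth'].shape
    F=h/2/np.tan(np.radians(f['vertical_fov']/2))
    u,v=np.meshgrid(np.arange(w),np.arange(h)); d=f['depth']
    P=np.stack([(u-f['cx'])/F*d,(v-f['cy'])/F*d,d],-1)
    X=(P-np.array(f['t']))@np.array(f['R']); X[d==0]=np.nan
    return X
E
python3 - <<'E'
from h import *
o=env.get_obs(); print({k:np.round(v,3).tolist() for k,v in o.items()})
for n in ['scene','side']:
    f=grab(n,n+'0.png'); X=cloud(f); np.save(n+'.npy',X)
    print(n,f['vertical_fov'],f['cx'],f['cy'],np.round(-np.array(f['R']).T@f['t'],3), np.isnan(X).mean())
E
```

```text
pics
{'t': 0.0, 'joint_positions': [65.68, 34.385, -0.144, 91.679, 0.103, 54.027, -4.571], 'joint_velocities': [0.032, -0.085, 0.04, -0.069, -0.011, 0.067, 0.03], 'joint_torque': [-0.0, -76.507, 1.497, -25.235, -0.052, 0.017, 0.0], 'tool_pos': [0.247, -0.681, 0.218], 'ee_rot': [-179.911, 0.009, 19.928], 'ft_force': [0.077, 0.336, 0.33], 'wrist_torque': [0.007, -0.031, -0.021], 'finger_force': 0.0, 'opening': 0.093}
scene 57.67995460528732 320.08637075556203 238.85277989702982 [ 1.205 -0.243  0.6  ] 0.0038834635416666666
side 42.75147709109572 324.4808339729138 238.7722930808578 [ 0.441 -0.777  1.04 ] 0.003720703125
```

View pics/scene0.png

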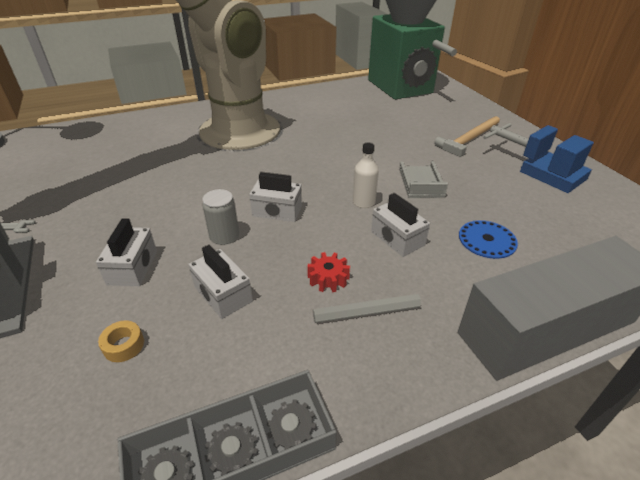

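View pics/side0.png

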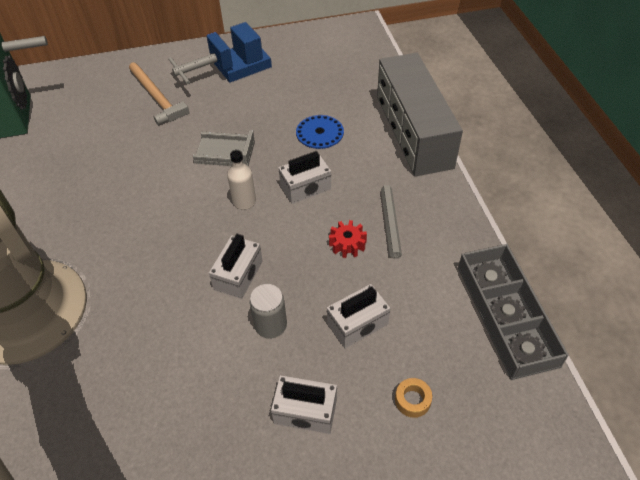

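Scene view: cartridges at (127,250), (220,280), (276,197) and (400,222), cradle at (423,180), bottle at (366,180), tin at (221,217). Side view: cartridges at (305,402), (358,314), (236,264) and (305,175), cradle at (225,148).

```bash
cat > meas.py <<'E'
from h import *
cams={'scene':[(127,250),(220,280),(276,197),(400,222)],'side':[(305,402),(358,314),(236,264),(305,175)]}
for n,px in cams.items():
    X=np.load(n+'.npy'); 
    for u,v in px:
        W=X[v-50:v+50,u-50:u+50].reshape(-1,3)
        def comp(lo,hi):
            m=(X[...,2]>lo)&(X[...,2]<hi)
            k,l=cv2.connectedComponents(m.astype(np.uint8))
            sub=l[v-25:v+25,u-25:u+25]; c=np.bincount(sub[sub>0]).argmax()
            return X[l==c]
        for lo,hi in((.055,.068),(.089,.103)):
            p=comp(lo,hi); r=cv2.minAreaRect((p[:,:2]*1000).astype(np.float32))
            print(n,(u,v),'z',np.median(p[:,2]).round(4),np.round(r[0],1),np.round(r[1],1),round(r[2],1),len(p))
for n,(u,v) in {'scene':(423,180),'side':(225,148)}.items():
    X=np.load(n+'.npy'); W=X[v-35:v+35,u-40:u+40].reshape(-1,3)
    for nm,lo,hi in(('floor',.006,.013),('rail',.019,.028),('stop',.033,.045),('all',.006,.045)):
        p=W[(W[:,2]>lo)&(W[:,2]<hi)]
        if len(p)<3: print(n,nm,len(p)); continue
        r=cv2.minAreaRect((p[:,:2]*1000).astype(np.float32)); print(n,nm,np.median(p[:,2]).round(4),np.round(r[0],1),np.round(r[1],1),round(r[2],1),len(p))
# bystanders tall
for n,lst in {'side':[('bottle',241,175),('tin',268,298)]}.items():
    X=np.load(n+'.npy')
    for nm,u,v in lst: print(nm,X[v,u].round(3))
E
python3 meas.py
```

```text
scene (127, 250) z 0.0616 [ 496.  -344.7] [ 65.4 102.7] 65.3 936
scene (127, 250) z 0.0969 [ 496.2 -344.8] [17.4 71. ] 65.0 313
scene (220, 280) z 0.0615 [ 633.2 -196.9] [103.1  64.3] 17.5 1152
scene (220, 280) z 0.097 [ 633.6 -197. ] [71.2 16. ] 17.6 333
scene (276, 197) z 0.0616 [426.4 -23.8] [101.2  68.4] 56.0 609
scene (276, 197) z 0.0964 [426.4 -23.5] [70.6 20.4] 56.9 232
scene (400, 222) z 0.0612 [615.8 182.3] [104.1  66.8] 13.2 731
scene (400, 222) z 0.0965 [616.2 181.7] [70.6 18.6] 11.7 256
side (305, 402) z 0.061 [ 496. -345.] [ 66.5 100.8] 65.0 1520
side (305, 402) z 0.0966 [ 496.3 -345.3] [18.5 69.6] 66.9 444
side (358, 314) z 0.0611 [ 633.6 -197.1] [101.7  67.7] 17.8 1091
side (358, 314) z 0.0962 [ 633.5 -198.1] [70.7 18.8] 16.3 350
side (236, 264) z 0.0611 [427.  -24.1] [103.6  67.7] 54.7 958
side (236, 264) z 0.0964 [426.8 -24.7] [72.2 17.9] 55.9 285
side (305, 175) z 0.0608 [617.2 180.2] [102.7  68.9] 9.8 648
side (305, 175) z 0.0964 [616.7 179.9] [71.1 19.3] 8.8 230
scene floor 0.0111 [410.3 390.6] [132.8 276.3] 42.8 560
scene rail 0.0246 [413.7 384.4] [135.1 267. ] 43.3 355
scene stop 0.0399 [508.4 323. ] [87.8 14.5] 69.5 183
scene all 0.0164 [410.2 388.9] [136.1 278.6] 43.1 1394
side floor 0.0104 [449.  367.3] [251.8 200.2] 78.8 729
side rail 0.0236 [452.6 343.2] [ 95.8 132.9] 68.0 365
side stop 0.0402 [509.7 322.2] [90.5 12.4] 68.0 136
side all 0.0136 [449.  367.3] [251.8 200.2] 78.8 1570
bottle [0.475 0.157 0.103]
tin [ 0.473 -0.16   0.1  ]
```

Both views agree: lids at 61 mm, ribs at 96.5 mm, sizes 102×66 and stop top 40 mm, all as described. I'll write a helper that gives relative moves, and refine the cradle.

```bash
cat > go.py <<'E'
import sys
from h import *
from scipy.spatial.transform import Rotation as R
def rel(x,y,z,yaw):
    o=env.get_obs(); T=R.from_euler('xyz',o['ee_rot'],degrees=True)
    G=R.from_euler('xyz',[180,0,yaw],degrees=True)
    d=T.inv().apply(np.array([x,y,z])-o['tool_pos'])*100
    print('row',np.round(d,2),np.round((T.inv()*G).as_rotvec(),3),'dist/5cm',round(np.linalg.norm(d)/5,1))
if len(sys.argv)>4: rel(*map(float,sys.argv[1:5]))
E
python3 go.py .496 -.345 .16 -25
python3 - <<'E'
from h import *
for n in('scene','side'):
    X=np.load(n+'.npy').reshape(-1,3); c=np.array([452.2,345])/1000; a=np.radians(-21.5); 
    ex=np.array([np.cos(a),np.sin(a)]);ey=np.array([-ex[1],ex[0]])
    q=np.c_[(X[:,:2]-c)@ex,(X[:,:2]-c)@ey]
    m=(abs(q)<[.08,.06]).all(1)&(X[:,2]>.006)&(X[:,2]<.045)
    r=cv2.minAreaRect((X[m,:2]*1000).astype(np.float32));print(n,'all',np.round(r[0],1),np.round(r[1],1),r[2])
    s=m&(X[:,2]>.036); print('stop x',np.percentile(q[s,0],[2,50,98])*1000,'y',np.percentile(q[s,1],[1,50,99])*1000)
    f=m&(X[:,2]<.012)&(X[:,2]>.008)&(q[:,0]<.04); print('floor y',np.percentile(q[f,1],[1,99])*1000)
    for sg in(-1,1):
        t=m&(X[:,2]>.0215)&(X[:,2]<.027)&(sg*q[:,1]>.02); t&=q[:,0]<.05
        print('rail',np.median(q[t,1])*1000, np.degrees(np.polyfit(q[t,0],q[t,1],1)[0]), t.sum())
E
```

```text
row [ 34.88 -23.11   5.81] [-0.001  0.001  0.784] dist/5cm 8.4
scene all [452.1 344.6] [ 89.2 135.9] 69.30382537841797
stop x [53.95950425 62.63407249 66.94456937] y [-42.80430288   0.26993581  42.76029537]
floor y [-44.6104361   36.15807983]
rail -41.52376045327783 0.44525354735402367 83
rail 38.04967218270057 1.1082677955234332 74
side all [450.2 341.1] [107.8 149.7] 74.4267807006836
stop x [56.42546618 62.02463943 66.95238346] y [-44.76454473  -3.71491914  43.52626927]
floor y [-46.70885789  39.41429542]
rail -42.199517394086534 -0.271359723858243 103
rail 38.51941948152021 0.8273300819682101 109
```

```bash
python3 -m handwheel '[[34.9,-23.1,5.8,0,0,0.784,0.5],[34.9,-23.1,5.8,0,0,0.784,0.5],[34.9,-23.1,5.8,0,0,0.784,0.5],[34.9,-23.1,5.8,0,0,0.784,0.5],[34.9,-23.1,5.8,0,0,0.784,0.5],[34.9,-23.1,5.8,0,0,0.784,0.5],[34.9,-23.1,5.8,0,0,0.784,0.5],[34.9,-23.1,5.8,0,0,0.784,0.5],[34.9,-23.1,5.8,0,0,0.784,0.5],[34.9,-23.1,5.8,0,0,0.784,0.5],[34.9,-23.1,5.8,0,0,0.784,0.5],[34.9,-23.1,5.8,0,0,0.784,0.5]]' 40; python3 go.py .496 -.345 .067 -25
```

```text
t: 1.3
tool_pos: [0.4954, -0.347, 0.1607]
ee_rot: [179.9, 0.0, -25.1]
ft_force: [0.4, -0.6, 0.4]
opening: 0.0463
finger_force: 0.0
row [-0.03 -0.22  9.37] [ 0.001  0.    -0.002] dist/5cm 1.9
```

```bash
python3 -c "
from h import *
grab('wrist','w1.png')"
```

```text
(no output)
```

View pics/w1.png

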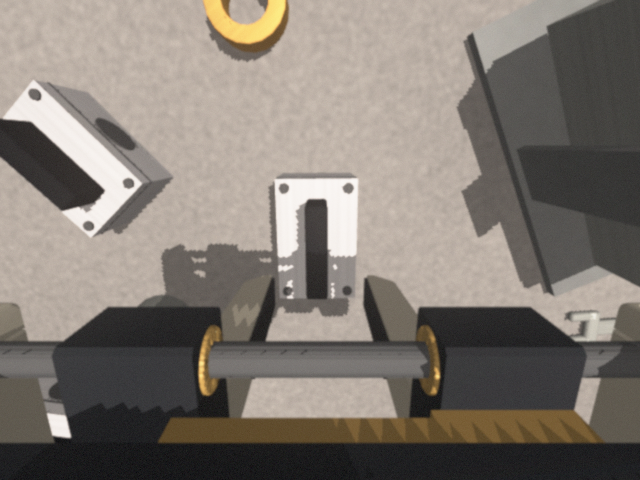

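The wrist view shows the rib centred between the fingers at (317,250), aligned with them. There is a dark fixture on the right at (540,150), so I'll check its clearance.

```bash
python3 -c "
from h import *
f=grab('wrist');X=cloud(f)
a=np.radians(-25);ey=np.array([-np.sin(a),np.cos(a)]);ex=np.array([np.cos(a),np.sin(a)])
D=X[...,:2]-[.496,-.345]
q=D@ex;r=D@ey
m=(X[...,2]>.02)&(abs(r)>.06)&(abs(q)<.2)&(np.arange(480)[:,None]<300)&(np.arange(640)>440)
print(np.c_[q[m],r[m],X[m][:,2]][np.argsort(abs(r[m]))][:3], X[m].min(0),X[m].max(0))
m&=X[...,2]>.12; print(np.c_[q[m],r[m],X[m][:,2]][np.argsort(abs(r[m]))][:3])
"
python3 -m handwheel '[[0,-0.1,4.7,0,0,0,0.5],[0,-0.1,9.3,0,0,0,0.5],[0,-0.1,9.3,0,0,0,0.5],[0,-0.1,9.3,0,0,0,0.1],[0,-0.1,9.3,0,0,0,0],[0,-0.1,9.3,0,0,0,0],[0,-0.1,9.3,0,0,0,0],[0,-0.1,9.3,0,0,0,0],[0,-0.1,9.3,0,0,0,0]]' 40
```

```text
[[ 0.15152572 -0.16030806  0.06681791]
 [ 0.15122837 -0.16033275  0.06582883]
 [ 0.15131275 -0.16061718  0.06945524]] [ 0.3631007  -0.58986258  0.02002444] [ 0.56608469 -0.53452201  0.13513745]
[[ 0.14522083 -0.16253811  0.12247188]
 [ 0.14597424 -0.16259935  0.12035118]
 [ 0.14499318 -0.16308559  0.12310993]]
t: 2.3
tool_pos: [0.4973, -0.3453, 0.0689]
ee_rot: [180.0, -0.1, -25.0]
ft_force: [-1.7, -1.0, 9.2]
opening: 0.0158
finger_force: 40.0
```

```bash
python3 -m handwheel '[[0,0,-1,0,0,0,0],[0,0,-2,0,0,0,0],[0,0,-3,0,0,0,0],[0,0,-3,0,0,0,0],[0,0,-3,0,0,0,0],[0,0,-3,0,0,0,0],[0,0,-3,0,0,0,0],[0,0,-3,0,0,0,0]]'; python3 -m handwheel '[[0,0,0,0,0,0,0],[0,0,0,0,0,0,0]]'
```

```text
t: 3.1
tool_pos: [0.4967, -0.3444, 0.0972]
ee_rot: [-180.0, 0.0, -25.0]
ft_force: [0.0, -0.2, -6.6]
opening: 0.0157
finger_force: 40.0
t: 3.3
tool_pos: [0.4968, -0.3446, 0.0975]
ee_rot: [180.0, 0.0, -25.0]
ft_force: [-0.3, -0.7, -6.8]
opening: 0.0159
finger_force: 40.0
```

About 7 N on lifting means this first one is the steel-cored cartridge (nylon would be about 2.8 N). The pose near the cradle must use yaw 159, which keeps joint 7 clear of its limit. I'll lift it high and carry it.

```bash
python3 -m handwheel '[[0,0,-4,0,0,0,0],[0,0,-8,0,0,0,0],[0,0,-12,0,0,0,0],[0,0,-16.5,0,0,0,0],[0,0,-16.5,0,0,0,0]]'; python3 go.py .57 -.05 .26 65; python3 -c "
from h import *
print(env.get_obs()['joint_positions'])"
```

```text
t: 3.8
tool_pos: [0.499, -0.3466, 0.2686]
ee_rot: [180.0, -0.6, -25.0]
ft_force: [0.2, -0.7, -6.5]
opening: 0.0157
finger_force: 40.0
row [ -6.13 -29.88   0.78] [ 0.008 -0.007 -1.571] dist/5cm 6.1
[ 19.03905989  23.35732435  14.74621649 105.55580341  -7.45526148
  51.43599994 -77.79839014]
```

```bash
python3 -m handwheel '[[-0.6,-3,0,0,0,-0.14,0],[-1.2,-6,0,0,0,-0.28,0],[-1.8,-9,0,0,0,-0.42,0],[-2.4,-12,0,0,0,-0.56,0],[-3,-15,0,0,0,-0.70,0],[-3.6,-18,0,0,0,-0.84,0],[-4.2,-21,0,0,0,-0.98,0],[-4.8,-24,0,0,0,-1.12,0],[-5.4,-27,0,0,0,-1.26,0],[-6.1,-29.9,0,0,0,-1.40,0],[-6.1,-29.9,0,0,0,-1.571,0],[-6.1,-29.9,0,0,0,-1.571,0]]'; python3 go.py .44 .348 .26 159
```

```text
t: 5.0
tool_pos: [0.5672, -0.0469, 0.2611]
ee_rot: [-179.9, 0.0, 65.3]
ft_force: [0.2, -0.8, -6.6]
opening: 0.0159
finger_force: 40.0
row [ 30.56 -28.06   0.17] [-0.002 -0.002 -1.635] dist/5cm 8.3
```

```bash
python3 -m handwheel '[[2.5,-2.3,0,0,0,-0.14,0],[5.1,-4.7,0,0,0,-0.28,0],[7.7,-7.0,0,0,0,-0.42,0],[10.2,-9.4,0,0,0,-0.56,0],[12.8,-11.7,0,0,0,-0.70,0],[15.3,-14,0,0,0,-0.84,0],[17.9,-16.4,0,0,0,-0.98,0],[20.4,-18.7,0,0,0,-1.12,0],[23,-21.1,0,0,0,-1.26,0],[26,-24,0,0,0,-1.40,0],[30.5,-28,0,0,0,-1.54,0],[30.5,-28,0,0,0,-1.635,0]]'; python3 -m handwheel '[[0,0,0,0,0,0,0],[0,0,0,0,0,0,0],[0,0,0,0,0,0,0]]'; python3 go.py .4445 .3459 .13 159; python3 - <<'E'
from h import *
f=grab('side','s1.png'); cv2.imwrite('pics/s1c.png',cv2.resize(f['image'][40:280,100:420],None,fx=2,fy=2,interpolation=cv2.INTER_CUBIC))
X=np.load('side.npy'); print('ok')
E
```

```text
t: 6.2
tool_pos: [0.4404, 0.352, 0.2623]
ee_rot: [179.8, -0.2, 159.0]
ft_force: [-0.6, 0.8, -6.7]
opening: 0.0154
finger_force: 40.0
t: 6.5
tool_pos: [0.4437, 0.3448, 0.2619]
ee_rot: [-179.9, 0.0, 158.4]
ft_force: [-0.1, -0.2, -7.0]
opening: 0.0156
finger_force: 40.0
row [-0.03  0.16 13.19] [-0.002  0.    -0.011] dist/5cm 2.6
ok
```

View pics/s1c.png

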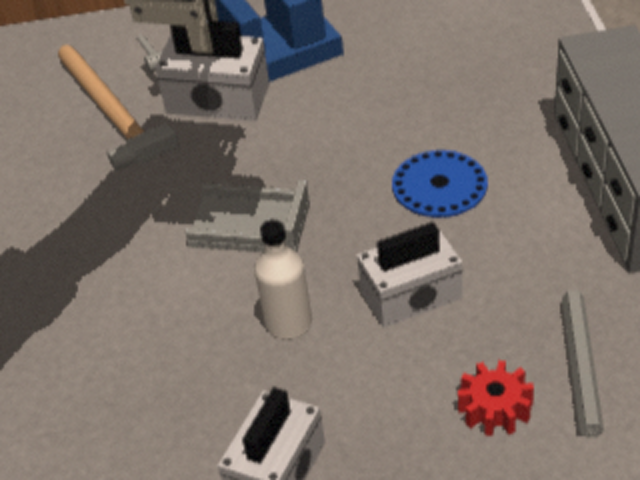

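The crop shows the cartridge hanging level at about (215,80), lengthwise over the open cradle, whose stop is at (300,215). I'll lower it to just above the cradle and compare its lid position with the cradle.

```bash
python3 -m handwheel '[[0,0.1,4,0,0,0,0],[0,0.1,8,0,0,0,0],[0,0.1,12,0,0,0,0],[0,0.1,14.0,0,0,0,0],[0,0.1,14.0,0,0,0,0],[0,0.1,14.0,0,0,0,0],[0,0.1,14.0,0,0,0,0],[0,0.1,14.0,0,0,0,0]]'; python3 - <<'E'
from h import *
for n in('scene','side'):
    X=cloud(grab(n)).reshape(-1,3); c=np.array([.4521,.3434]); a=np.radians(-21); 
    ex=np.array([np.cos(a),np.sin(a)]);ey=np.array([-ex[1],ex[0]])
    q=np.c_[(X[:,:2]-c)@ex,(X[:,:2]-c)@ey]
    for lo,hi in((.105,.125),(.112,.119)):
        m=(abs(q)<[.08,.06]).all(1)&(X[:,2]>lo)&(X[:,2]<hi)
        if m.sum()<20: continue
        r=cv2.minAreaRect((q[m]*1000).astype(np.float32));print(n,np.median(X[m,2]),np.round(r[0],1),np.round(r[1],1),r[2],np.percentile(q[m],[1,99],axis=0).round(4).tolist())
E
python3 go.py .445 .346 .08 159
```

```text
t: 7.35
tool_pos: [0.4441, 0.3482, 0.1241]
ee_rot: [179.9, 0.1, 158.6]
ft_force: [-0.1, 0.1, -6.4]
opening: 0.0156
finger_force: 40.0
scene 0.11592780905532361 [-7.7  1. ] [104.7  64.6] 0.06408274918794632 [[-0.0541, -0.031], [0.0436, 0.0327]]
scene 0.11616814839889426 [-6.8  1.3] [ 64.6 102.4] 89.63420104980469 [[-0.0542, -0.0309], [0.0436, 0.0327]]
side 0.1157177625702276 [-6.6 -0.6] [102.5  71.1] 1.1308969259262085 [[-0.0561, -0.0339], [0.0435, 0.0312]]
side 0.11590736949332953 [-6.7 -0.6] [102.2  71.1] 1.1308966875076294 [[-0.0567, -0.0339], [0.0433, 0.0312]]
row [-0.18 -0.15  4.37] [ 0.001  0.001 -0.006] dist/5cm 0.9
```

The cartridge sits at cradle x −6.7, y ≈ 0 mm, aligned to 1°. I'll lower it gently.

```bash
python3 -m handwheel '[[0,0,1,0,0,0,0],[0,0,2,0,0,0,0],[0,0,2.8,0,0,0,0],[0,0,3.2,0,0,0,0],[0,0,3.6,0,0,0,0],[0,0,3.9,0,0,0,0],[0,0,4.1,0,0,0,0],[0,0,4.2,0,0,0,0],[0,0,4.3,0,0,0,0],[0,0,4.3,0,0,0,0]]'
```

```text
t: 8.45
tool_pos: [0.4433, 0.3479, 0.0797]
ee_rot: [180.0, 0.0, 158.7]
ft_force: [-0.7, 0.5, -6.2]
opening: 0.0157
finger_force: 40.0
```

```bash
python3 -m handwheel '[[0,0,0.1,0,0,0,0],[0,0,0.1,0,0,0,0],[0,0,0.15,0,0,0,0],[0,0,0.15,0,0,0,0]]';python3 -m handwheel '[[0,0,0.05,0,0,0,0],[0,0,0.05,0,0,0,0]]'
```

```text
t: 8.85
tool_pos: [0.4429, 0.3483, 0.0792]
ee_rot: [180.0, 0.0, 158.7]
ft_force: [-5.2, -1.3, 9.5]
opening: 0.0155
finger_force: 40.0
t: 9.05
tool_pos: [0.4427, 0.3484, 0.079]
ee_rot: [180.0, 0.0, 158.7]
ft_force: [-6.7, -1.8, 14.3]
opening: 0.016
finger_force: 40.0
```

On the floor. I'll ease off slightly and slide toward the stop, which is along tool −x.

```bash
python3 -m handwheel '[[0,0,-0.13,0,0,0,0],[-0.2,0,-0.13,0,0,0,0],[-0.4,0,-0.13,0,0,0,0],[-0.6,0,-0.13,0,0,0,0],[-0.8,0,-0.13,0,0,0,0],[-0.9,0,-0.13,0,0,0,0],[-1.0,0,-0.13,0,0,0,0],[-1.0,0,-0.13,0,0,0,0]]';python3 -m handwheel '[[-0.1,0,0,0,0,0,0],[-0.2,0,0,0,0,0,0],[-0.2,0,0,0,0,0,0]]'
```

```text
t: 9.85
tool_pos: [0.4517, 0.3458, 0.0794]
ee_rot: [179.9, -0.1, 158.8]
ft_force: [-6.4, 2.4, 4.7]
opening: 0.0158
finger_force: 40.0
t: 10.15
tool_pos: [0.4536, 0.3451, 0.0794]
ee_rot: [179.9, -0.1, 158.8]
ft_force: [-6.5, 2.4, 3.9]
opening: 0.0156
finger_force: 40.0
```

```bash
python3 -m handwheel '[[-0.1,0,0,0,0,0,0],[-0.2,0,0,0,0,0,0],[-0.2,0,0,0,0,0,0]]';python3 -m handwheel '[[-0.1,0,0,0,0,0,0],[-0.1,0,0,0,0,0,0]]'
```

```text
t: 10.45
tool_pos: [0.4556, 0.3444, 0.0794]
ee_rot: [179.9, -0.1, 158.8]
ft_force: [-4.8, 2.9, 3.9]
opening: 0.0156
finger_force: 40.0
t: 10.65
tool_pos: [0.4561, 0.3442, 0.0794]
ee_rot: [179.9, -0.1, 158.8]
ft_force: [-6.8, 3.1, 4.0]
opening: 0.0156
finger_force: 40.0
```

```bash
python3 -m handwheel '[[-0.1,0,0,0,0,0,0],[-0.2,0,0,0,0,0,0],[-0.2,0,0,0,0,0,0]]';python3 -m handwheel '[[-0.1,0,0,0,0,0,0],[-0.1,0,0,0,0,0,0]]'
```

```text
t: 10.95
tool_pos: [0.4563, 0.344, 0.0796]
ee_rot: [179.9, -0.2, 158.9]
ft_force: [-12.0, 3.9, 9.3]
opening: 0.0156
finger_force: 40.0
t: 11.15
tool_pos: [0.4565, 0.3439, 0.0796]
ee_rot: [179.9, -0.2, 158.9]
ft_force: [-15.5, 3.3, 10.8]
opening: 0.016
finger_force: 40.0
```

Blocked, with the force rising: it is against the stop. I'll release, rise and check.

```bash
python3 -m handwheel '[[0.15,0,0,0,0,0,0],[0.15,0,0,0,0,0,0],[0.15,0,0,0,0,0,0.2],[0.15,0,0,0,0,0,0.45],[0.15,0,0,0,0,0,0.45],[0.15,0,0,0,0,0,0.45],[0.15,0,-3,0,0,0,0.45],[0.15,0,-7,0,0,0,0.45],[0.15,0,-12,0,0,0,0.45],[0.15,0,-16,0,0,0,0.45],[0.15,0,-18,0,0,0,0.45]]'; python3 - <<'E'
from h import *
for n in('scene','side'):
    f=grab(n)
    if n=='side': cv2.imwrite('pics/s2c.png',cv2.resize(f['image'][40:280,100:420],None,fx=2,fy=2,interpolation=cv2.INTER_CUBIC))
    X=cloud(f).reshape(-1,3); c=np.array([.4521,.3434]); a=np.radians(-21); 
    ex=np.array([np.cos(a),np.sin(a)]);ey=np.array([-ex[1],ex[0]])
    q=np.c_[(X[:,:2]-c)@ex,(X[:,:2]-c)@ey]
    for lo,hi in((.062,.08),(.1,.112)):
        m=(abs(q)<[.08,.06]).all(1)&(X[:,2]>lo)&(X[:,2]<hi)
        r=cv2.minAreaRect((q[m]*1000).astype(np.float32));print(n,np.median(X[m,2]),np.round(r[0],1),np.round(r[1],1),r[2])
    s=(abs(q)<[.08,.06]).all(1)&(abs(X[:,2]-.04)<.004)&(q[:,0]>.045); print('stop',np.percentile(q[s,0],[2,50,98]))
E
```

```text
t: 12.25
tool_pos: [0.4595, 0.3427, 0.2626]
ee_rot: [179.8, 0.1, 158.7]
ft_force: [0.4, 0.0, 0.7]
opening: 0.0421
finger_force: 0.0
scene 0.07124369830324953 [5.8 1.5] [ 64.9 104.2] 89.6903076171875
scene 0.10668015545467312 [5.5 1.5] [16.5 70.5] 89.77779388427734
stop [0.05075296 0.06096445 0.06659562]
side 0.0709825684577544 [5.  1.5] [104.1  71.1] 2.446274757385254
side 0.10600403526028879 [5.4 1.2] [69.8 23.3] 0.5491853952407837
stop [0.05218014 0.06035109 0.06603035]
```

View pics/s2c.png

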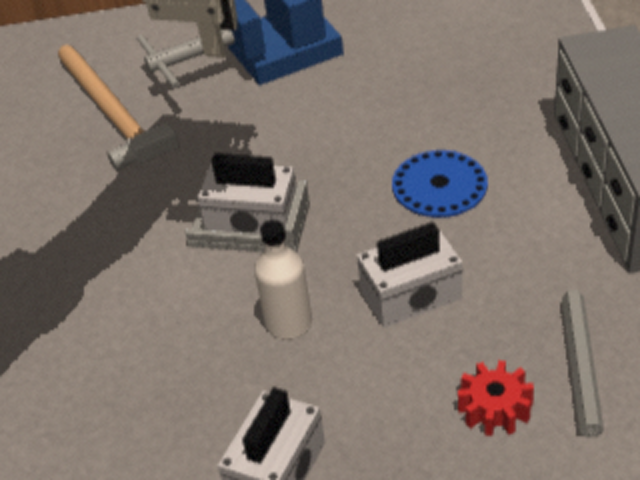

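The cartridge stands level in the cradle, seen at about (248,195) against the stop at (298,205). It measures x 5.5, y 1.5, lid at 71 mm, and the gripper is clear. The bottle and neighbours have not moved.

```bash
python3 -m handwheel '[[0,0,0,0,0,0,0.45],[0,0,0,0,0,0,0.45],[0,0,0,0,0,0,0.45]]'; python3 -c "
from h import *
print(env.job_done())"
```

```text
t: 12.65
tool_pos: [0.4583, 0.3414, 0.2575]
ee_rot: [-179.9, -0.1, 158.7]
ft_force: [0.5, 0.2, -0.0]
opening: 0.0418
finger_force: 0.0
the job is handed in; nothing more can be done
None
```

The first cartridge I lifted weighed about 6.7 N, so it holds the steel core; it now stands level in the cradle against the end stop, released, with nothing else touched, and the job was handed in at about 13 s (no verdict was returned).

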